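# Hold a partition over its groove for gluing

## Task

Draw the tall light-wood partition straight up out of the slotted rack, carry it over the carton to the half-built box, and hold it upright about a centimetre above the groove in the box floor, centred on the groove and lined up with it, so that glue can be brushed in underneath. The partition must never touch the box. Finish still holding it there, still in the gripper, and leave the low blue partition, the carton and the tape roll as they are.

Things in the scene. Friction and masses are not known exactly. Their poses are not given: they have to be found in the camera images.
- partition_centre (a point): Centre of the tall light-wood partition, a loose flat plywood panel 8 mm thick (its x axis), 120 mm wide (its y axis) and 115 mm tall (its z axis, up), about 75 g. It stands upright in one of the rack's two slots with its lower edge 12 mm above the worktop, so its top edge is at 127 mm; only its top 69 mm stands above the rack. Either face may point either way at the end.
- partition_foot (a point): Middle of the lower edge of the same partition, 57.5 mm below its centre; same axes.
- partition: The same tall partition; origin at the middle of its lower edge.
- low_partition_centre (a point): Centre of the low blue partition in the rack's other slot, 8 mm thick (x), 120 mm wide (y), 65 mm tall (z), loose; its top edge is 77 mm above the worktop. It is not to be moved.
- rack: Grey plastic rack, fixed, 130 mm (its x) by 150 mm (its y). Two slots along its y axis at x = -30 mm and x = +30 mm, 11 mm wide, 124 mm long, open upward; slot floor 12 mm, tops of the slotted end posts 57 mm above the worktop. The posts hold only the 19 mm at either end of a panel; between them the rack is open. Origin under its centre, on the worktop.
- box: Half-built plywood parts box on an aluminium gluing fixture, fixed, 176 mm (its x) by 144 mm (its y). The floor board's top is 22 mm above the worktop; two end walls, 8 mm thick, stand at x = -84 and +84 mm across the whole width, their tops 66 mm above the worktop. Four steel stops, 24 mm high, stand at the open sides. Origin under its centre, on the worktop.
- groove (a point): Middle of the groove in the box's floor board, at the level of the board's top (22 mm above the worktop). The groove runs along this point's y axis across the whole board, 10 mm wide (x), 8 mm deep; z is up.
- carton: Closed turquoise carton, loose, 72 x 232 x 63 mm (its x, y, z), lying across the way between rack and box with its length pointing away from the robot; origin under its centre, on the worktop.
- carton_centre (a point): Centre of the same carton, half-way up (31.5 mm).
- tape_centre (a point): Centre of a loose roll of brown tape lying flat, 108 mm across, 48 mm high (point at 24 mm).
Things that resemble listed ones, but are neither listed nor needed, are in the scene too. Of the things like the partition, leave any that is red; of the rest the larger one is meant.

How it is judged (in metres and radians):
On the way:
1. the tall partition is held in the fingers, its lower edge above the rack (z of partition_foot in the frame of rack above 0.06 m and contact force between the fingers and partition above 1 N and contact force between partition and rack below 0.1 N), for 0.2 s.
At the end, for the whole second after the job is handed in: The tall partition is held still by the fingers, touching neither box, rack nor carton; the middle of its lower edge is 3 to 20 mm above the floor board's top, within 5 mm of the groove's middle across it and 10 mm along it, and the partition is parallel to the groove and upright within 0.1 rad (x of partition_foot in the frame of groove between -0.005 and 0.005 m and y of partition_foot in the frame of groove between -0.01 and 0.01 m and z of partition_foot in the frame of groove between 0.003 and 0.02 m and angle between the x axis of partition_foot and the x axis of groove, either way round below 0.1 rad and angle between partition_foot's own z axis and vertical below 0.1 rad and contact force between partition and box below 0.1 N and contact force between partition and rack below 0.1 N and contact force between partition and carton below 0.1 N and contact force between the fingers and partition above 1 N and linear speed of partition below 0.02 m/s and angular speed of partition below 0.1 rad/s); the arm keeps its last pose, push and grip.
It fails at once if the tall partition touches the box (contact force between partition and box above 0.3 N).
It fails at once if the low blue partition is lifted or shifted by more than 10 mm (distance of low_partition_centre from where it was at the start of the episode above 0.01 m).
It fails at once if the carton is shifted by more than 10 mm (distance of carton_centre from where it was at the start of the episode above 0.01 m).
It fails at once if the tape roll is shifted by more than 10 mm (distance of tape_centre from where it was at the start of the episode above 0.01 m).
It also fails if it takes over 45 s, if anything falls off the work surface, if the arm or the gripper's body presses on something with over 40 N, if the wrist force passes 120 N, or if a joint passes its speed limit or range.

## Robot

A 6-joint arm with a two-finger parallel gripper is mounted at the origin on a cart in front of the work surface, level with it; the furniture and walls round the work are solid. World frame = base frame: x ahead of the robot, y to its left, z up, the work surface at z = 0. Lengths are in m, angles in degrees, forces in N, time in s.
With the tool pointing down it reaches from about 0.25 to 0.725 m from the base axis. Payload 9.7 kg.
Tool frame: the origin (TCP) lies between the finger pads; the fingertips stand 19 mm ahead of it and the grasp point (between the pads) is the TCP; x points along the fingers, y is the direction in which the jaws open and shut, and the axes are right-handed (so a half turn about x gives the same grasp; the last joint's range is limited). The gripper opens to 85 mm and grips with 20 to 120 N. Pads are 22 mm wide; open, the fingers measure 114 mm over their backs; the gripper's body (76 mm by 85 mm) begins 54 mm behind the grasp point. The pads swing forward as they close: fully open they stand 13 mm farther back than shut.
Start: joints at [68.468, 4.979, 10.078, 95.1, 0, 90], TCP at [0.202, 0.512, 0.25] pointing down, gripper open.
Joint ranges: [-179.16, 179.16], [-48.56, 103.87], [-65.8, 70.77], [-126.05, 130.52], [-82.76, 87.17], [-180, 180]. Speed limits (degrees/s): [127.2, 127.2, 147.25, 180, 180, 180].

## Interface

Orientations are given as [roll, pitch, yaw] about the fixed x, y, z axes, in that order (R = Rz(yaw) Ry(pitch) Rx(roll)).
In Python, from workcell import bot gives the robot as it stands. The module is installed in compiled form; this text tells all that it offers.
- The arm moves only by the shell command python3 -m handwheel 'ROWS' [FORCE]. ROWS is JSON, a list of rows, each a list of 7 numbers: the turn, a rotation vector about the tool's x, y, z in degrees, then the shift along the tool's x, y, z in m, then the closure, from -1 (fully open) to 1 (shut), so that 0 is half open. In form: [[ax, ay, az, dx, dy, dz, fingers], ...]. A call has 1 to 20 rows; each row is the pose to reach, as a shift and turn from the pose commanded when the call began, along the tool's axes at that moment; what a row does not reach only later rows make up. A row lasts 1/8 s, in which the tool goes at most 62.5 mm and 10.7 degrees, less where a joint would pass 70% of its speed; a pose out of reach is approached as far as the arm can. A call with a gripper value outside its range is refused whole. The fingers move at their own pace and stop on an object; FORCE is the grip in N (left out, the last holds). Time passes only in rows, so rows that repeat a pose let the fingers close. It gives the time, the measured TCP pose, the force and the opening at its end, in the units of the state.
- bot.get_obs(): the state, without advancing time (a new reading comes with each control period).
- bot.camera(name): name is "scene" or "top"; returns a dict with "frame" (480x640x3 uint8, red, green, blue), "fx", "fy", "cx", "cy" (pixels), "R" (3x3) and "t" (3): a world point X has camera coordinates R X + t. Camera axes: x right, y down, z forward; pixel columns grow to the right and rows downward; lengths in m; the calibration is good to about 2 mm. A picture is of the moment at which its call begins. There is no depth.
- bot.job_done(): hands the job in, once; it reports no verdict.
Trained networks look in a picture, given as the dict that the camera call returned (one of the last four; its "shot" number tells which), for a name from the list of things; names that differ only in an ending like _2 or _b are one class to them, and where a whole thing is asked for, a point or a joint stands for the part that bears it (a point fixed in the world has none). Each returns a list of dicts, best first, with "conf" (0 to 1); they miss things now and then, are a little off and sometimes report something else, mostly with a low value. They report only what shows in the picture. A call takes as long as a camera call. They do not tell look-alikes from the thing itself.
- bot.look_for(name, picture): "bbox" ([left, top, width, height] as shares, 0 to 1, of the picture: columns of its width, rows of its height, round what is visible of it).
- bot.tip_of(name, picture): "centre" ([column, row] as shares, 0 to 1, of the picture: columns of its width, rows of its height: a listed point, or the origin of a listed thing).
The state is a dict: "time": time; "q": joint angles; "qd": joint speeds; "joint_efforts": joint torques, N m; "ee_pos": TCP position; "tcp_rot": TCP orientation; "wrist_force": force on the tool from outside, world axes, zero at the start; "torque": the same for the moment, N m; "opening": finger opening in m.
Only numpy, scipy, OpenCV 4.12 (cv2) and the standard library are available. Lean on these libraries where they do the work, as an engineer would, in place of code of your own. Each camera call takes 0.05 s, during which the arm holds its last target.

## Working session

There is one attempt and no reset: what is moved stays moved. The work goes in short steps, Python scripts to look and compute and a shell command to move; the robot and the scene stay as the last step left them, time stands still between calls to the robot, and variables do not carry over. Pictures are saved under pics/ and viewed, and the job is handed in when it is done.

```bash
mkdir -p pics
python3 - <<'E'
from workcell import bot
import cv2,pickle
o=bot.get_obs();print(o)
for n in("scene","top"):
    p=bot.camera(n);pickle.dump(p,open(n+".pkl","wb"))
    cv2.imwrite(f"pics/{n}0.png",p["frame"][:,:,::-1])
    print(n,p["fx"],p["cx"],p["cy"],p["R"],p["t"])
    for k in("partition_centre","partition_foot","partition","low_partition_centre","rack","box","groove","carton_centre","tape_centre"):
        print(k,[( [round(c*s,1) for c,s in zip(d["centre"],(640,480))],round(d["conf"],2)) for d in bot.tip_of(k,p)])
E
```

```text
{'time': 0.0, 'q': array([ 6.84668751e+01,  5.01130879e+00,  1.00344562e+01,  9.50993565e+01,
       -2.74687227e-04,  8.99987136e+01]), 'qd': array([-0.00838818, -0.00337266,  0.10215502,  0.15272935,  0.00867386,
       -0.0276272 ]), 'joint_efforts': array([-1.64721663e-03, -5.20386779e+01,  4.64807832e+01,  1.63442502e-02,
       -9.31343016e-05,  1.87779887e-05]), 'ee_pos': array([0.2017984 , 0.51142433, 0.24958107]), 'tcp_rot': array([ -89.7947711 ,   89.92379044, -111.32660936]), 'wrist_force': array([-0.39801191, -0.18856264, -0.07205992]), 'torque': array([ 0.01858859, -0.00743295,  0.05652312]), 'opening': 0.0850153540897576}
scene 475.26738820052884 316.89612268554606 239.17160413103744 [[-0.99924191 -0.03555496  0.015857  ]
 [-0.03133611  0.49287395 -0.86953626]
 [ 0.02310082 -0.86937398 -0.49361447]] [ 0.46487344 -0.00758884  1.71785632]
partition_centre [([349.8, 276.6], 0.97), ([307.4, 351.4], 0.84), ([309.1, 247.2], 0.76)]
partition_foot [([312.0, 258.7], 0.78), ([350.4, 289.7], 0.78), ([308.5, 367.4], 0.56)]
partition [([310.8, 369.3], 0.91), ([351.7, 290.2], 0.77), 
[... 222 characters left out ...]
317.2], 0.97)]
top 463.5972838210062 324.0900253696637 238.28977222018867 [[-0.01831917 -0.99980547 -0.00731001]
 [-0.99030023  0.01915119 -0.13761793]
 [ 0.13773115  0.00471805 -0.99045841]] [0.21163485 0.44592944 1.22706886]
partition_centre [([316.7, 229.7], 0.64), ([147.0, 237.1], 0.6), ([272.9, 273.0], 0.44)]
partition_foot [([320.3, 229.1], 0.88), ([153.5, 240.9], 0.87), ([272.2, 274.9], 0.45)]
partition [([151.5, 237.9], 0.89), ([317.5, 229.6], 0.75), ([273.9, 275.8], 0.49)]
low_partition_centre [([315.7, 206.3], 0.65)]
rack [([318.7, 221.2], 0.94)]
box [([494.1, 212.3], 0.65), ([491.7, 217.1], 0.64)]
groove [([322.0, 228.5], 0.66)]
carton_centre []
tape_centre [([211.1, 223.2], 0.9)]
```

View pics/scene0.png

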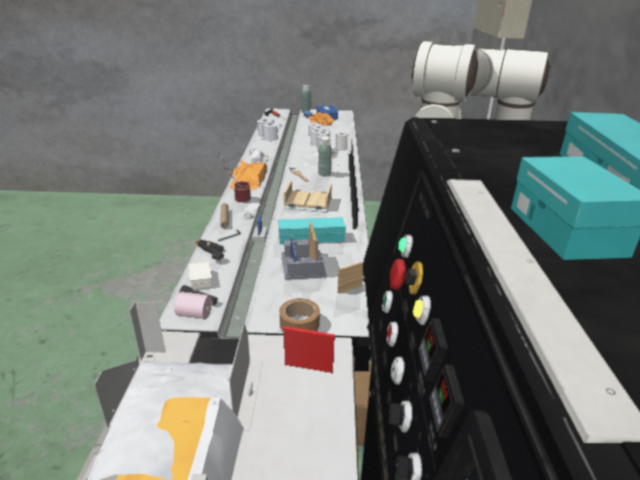

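View pics/top0.png

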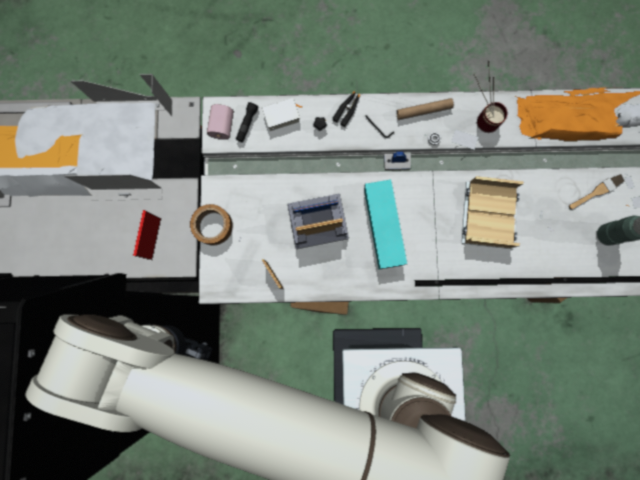

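Run:
```python
import cv2,pickle,numpy as np
s=pickle.load(open("scene.pkl","rb"))["frame"][:,:,::-1];t=pickle.load(open("top.pkl","rb"))["frame"][:,:,::-1]
a=cv2.resize(s[170:310,265:385],None,fx=4,fy=4,interpolation=cv2.INTER_CUBIC)
b=cv2.resize(t[170:300,240:420],None,fx=4,fy=4,interpolation=cv2.INTER_CUBIC)
c=cv2.resize(t[160:270,430:560],None,fx=5,fy=5,interpolation=cv2.INTER_CUBIC)
for n,i in zip("abc",(a,b,c)): cv2.imwrite(f"pics/crop_{n}.png",i)
```

```text
(no output)
```

View pics/crop_a.png

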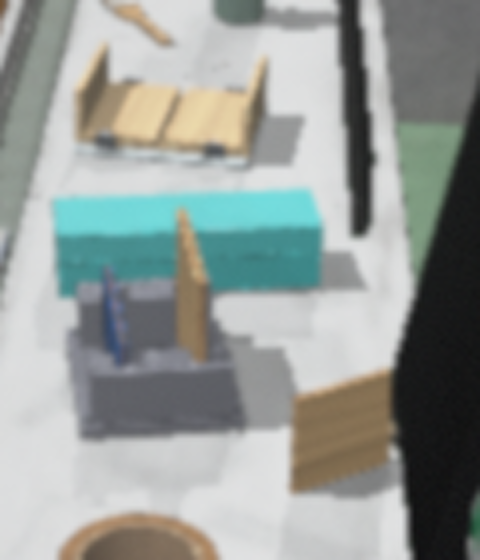

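View pics/crop_b.png

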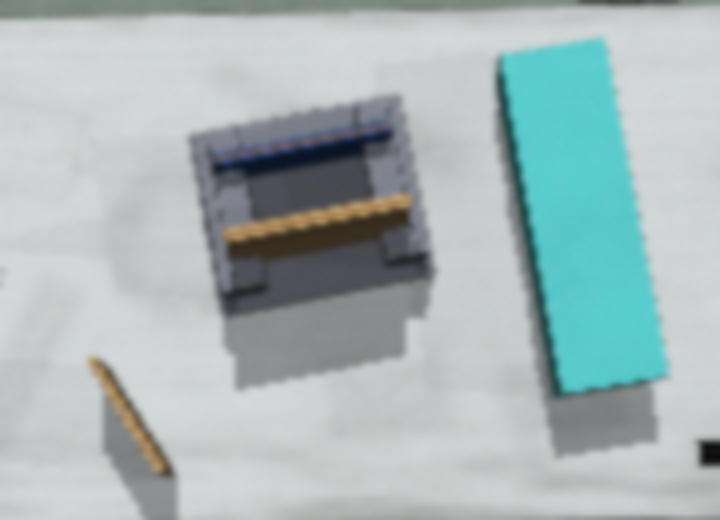

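View pics/crop_c.png

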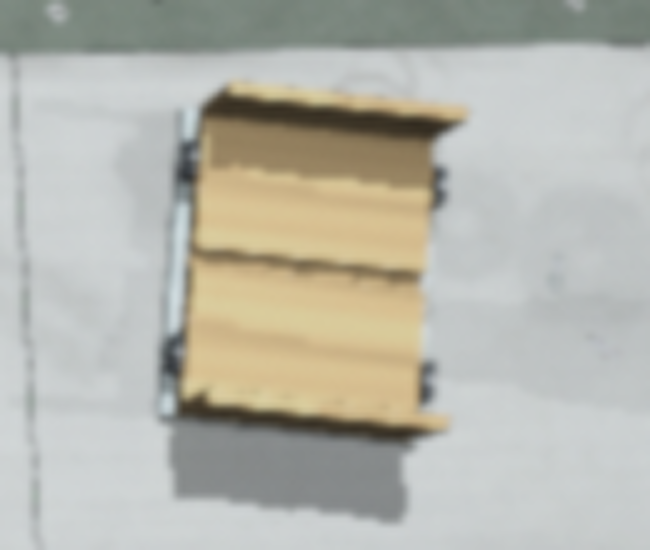

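Candidates for the partition in the top view are red (147,235), which is excluded. There are two wooden ones: the free-standing small panel (272,273) and the one in the rack (319,227). The rack one is the larger, stands in the slot beside the low blue one, and so fits. Both crops confirm it. Next I'll fit the poses.

```bash
cat > h.py <<'E'
import numpy as np,cv2,pickle
def bp(p,u,v,z):
    d=p["R"].T@np.array([(u-p["cx"])/p["fx"],(v-p["cy"])/p["fy"],1]);c=-p["R"].T@p["t"]
    return c+d*(z-c[2])/d[2]
def proj(p,X):
    X=np.atleast_2d(X)@p["R"].T+p["t"];return np.c_[X[:,0]/X[:,2]*p["fx"]+p["cx"],X[:,1]/X[:,2]*p["fy"]+p["cy"]]
def loc(x,y,yawdeg,P):
    a=np.radians(yawdeg);P=np.array(P,float);return np.c_[x+P[:,0]*np.cos(a)-P[:,1]*np.sin(a),y+P[:,0]*np.sin(a)+P[:,1]*np.cos(a),P[:,2]]
def draw(img,p,X,o,s,col,closed=True):
    q=((proj(p,X)-o+.5)*s-.5); cv2.polylines(img,[np.round(q*16).astype(int).reshape(-1,1,2)],closed,col,1,cv2.LINE_AA,4)
E
python3 - <<'E'
from h import *
p=pickle.load(open("top.pkl","rb"));s=pickle.load(open("scene.pkl","rb"))
def b(u,v,z): return bp(p,(u+.5)/4-.5+240,(v+.5)/4-.5+170,z)
def c(u,v,z): return bp(p,(u+.5)/5-.5+430,(v+.5)/5-.5+160,z)
def sh(n,A,B):
    d=B-A;print(n,"mid",((A+B)/2).round(4),"len",np.linalg.norm(d).round(4),"ang",np.degrees(np.arctan2(d[1],d[0])).round(1))
sh("part",b(225,237,.127),b(410,201,.127))
sh("low",b(215,163,.077),b(391,131,.077))
sh("rack far",b(192,135,.057),b(400,95,.057))
sh("rack near bottom edge",b(226,312,.0),b(433,275,.0))
sh("groove",c(193,251,.022),c(420,273,.022))
sh("wall far top",c(226,86,.066),c(467,110,.066))
sh("wall near top",c(183,402,.066),c(448,424,.066))
for A in [(501,55),(604,39),(668,376),(560,393)]: print(b(*A,.063).round(4))
for n,u,v,z in (("groove",310.7,197.7,.022),("partc",309.1,247.2,.0695),("foot",312,258.7,.012),("rack",304,261.6,0),("box",311.3,200.6,0),("tape",299.9,317.2,.024)):print("scene",n,bp(s,u,v,z).round(4))
for n,u,v,z in (("partc",316.7,229.7,.0695),("foot",320.3,229.1,.012),("rack",318.7,221.2,0),("box",494.1,212.3,0),("box",491.7,217.1,0),("tape",211.1,223.2,.024)):print("top",n,bp(p,u,v,z).round(4))
E
```

```text
part mid [0.4722 0.2149 0.127 ] len 0.1187 ang -80.0
low mid [0.5291 0.2244 0.077 ] len 0.1182 ang -80.6
rack far mid [0.5553 0.2292 0.057 ] len 0.1426 ang -80.0
rack near bottom edge mid [0.4411 0.2093 0.    ] len 0.1462 ang -80.9
groove mid [ 0.5153 -0.2567  0.022 ] len 0.1246 ang -96.8
wall far top mid [ 0.5959 -0.2683  0.066 ] len 0.1288 ang -97.1
wall near top mid [ 0.4261 -0.2401  0.066 ] len 0.1389 ang -95.9
[0.5924 0.0907 0.063 ]
[0.6021 0.0211 0.063 ]
[ 0.3742 -0.0122  0.063 ]
[0.3644 0.0589 0.063 ]
scene groove [ 0.5001 -0.258   0.022 ]
scene partc [0.4832 0.2202 0.0695]
scene foot [0.4744 0.1961 0.012 ]
scene rack [0.5006 0.1965 0.    ]
scene box [ 0.4983 -0.2774  0.    ]
scene tape [0.4929 0.5127 0.024 ]
top partc [0.4678 0.2221 0.0695]
top foot [0.4784 0.2133 0.012 ]
top rack [0.5028 0.2175 0.    ]
top box [ 0.5184 -0.2736  0.    ]
top box [ 0.5049 -0.266   0.    ]
top tape [0.4988 0.513  0.024 ]
```

```bash
cat > ov.py <<'E'
from h import *
import sys
bx,by,byaw,gx,px,py,pyaw=map(float,sys.argv[1:8])
for n,r,sc in (("top",(430,160,560,270),6),("scene",(270,175,350,220),9)):
    p=pickle.load(open(n+".pkl","rb"));im=p["frame"][:,:,::-1];x0,y0,x1,y1=r
    c=cv2.resize(im[y0:y1,x0:x1],None,fx=sc,fy=sc,interpolation=cv2.INTER_CUBIC);o=np.array([x0,y0])
    for sx in(-1,1):
        for z in(.066,):
            draw(c,p,loc(bx,by,byaw,[(sx*80,-72,0),(sx*88,-72,0),(sx*88,72,0),(sx*80,72,0)])*[1,1,1] if 0 else loc(bx,by,byaw,[(sx*.08,-.072,z),(sx*.088,-.072,z),(sx*.088,.072,z),(sx*.08,.072,z)]),o,sc,(0,0,255))
    draw(c,p,loc(bx,by,byaw,[(gx-.005,-.072,.022),(gx+.005,-.072,.022),(gx+.005,.072,.022),(gx-.005,.072,.022)]),o,sc,(255,0,0))
    draw(c,p,loc(bx,by,byaw,[(-.08,-.072,.022),(.08,-.072,.022),(.08,.072,.022),(-.08,.072,.022)]),o,sc,(0,160,0))
    cv2.imwrite(f"pics/ovbox_{n}_{sys.argv[8]}.png",c)
for n,r,sc in (("top",(280,185,360,260),8),("scene",(275,215,335,285),8)):
    p=pickle.load(open(n+".pkl","rb"));im=p["frame"][:,:,::-1];x0,y0,x1,y1=r
    c=cv2.resize(im[y0:y1,x0:x1],None,fx=sc,fy=sc,interpolation=cv2.INTER_CUBIC);o=np.array([x0,y0])
    def pan(dx,z,col,h=.004,dy=.06): draw(c,p,loc(px,py,pyaw,[(dx-h,-dy,z),(dx+h,-dy,z),(dx+h,dy,z),(dx-h,dy,z)]),o,sc,col)
    pan(0,.127,(0,0,255)); pan(.06,.077,(255,255,0)); pan(.03,0.0,(0,255,0),.065,.075)
    cv2.imwrite(f"pics/ovpart_{n}_{sys.argv[8]}.png",c)
E
python3 ov.py .511 -.254 -6.5 .004 .472 .215 10 1
python3 - <<'E'
import cv2,numpy as np
L=[cv2.imread(f"pics/{n}_1.png") for n in("ovbox_top","ovpart_top","ovbox_scene","ovpart_scene")]
for n,A,B in(("m1",L[0],L[2]),("m2",L[1],L[3])):
    print(A.shape,B.shape)
E
```

```text
(660, 780, 3) (405, 720, 3)
(600, 640, 3) (560, 480, 3)
```

View pics/ovbox_top_1.png

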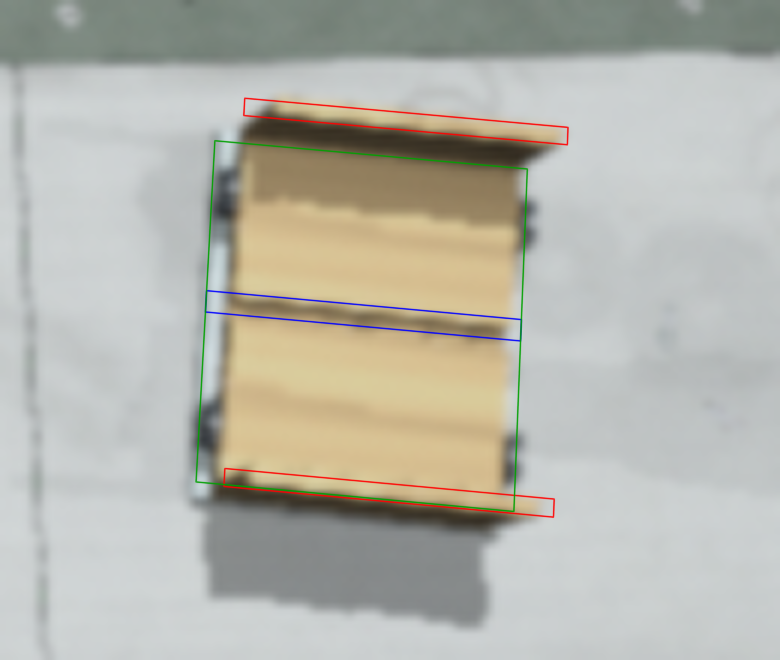

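View pics/ovbox_scene_1.png

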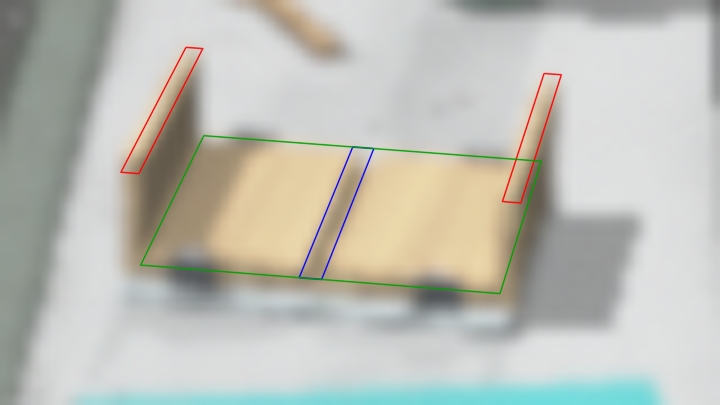

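View pics/ovpart_top_1.png

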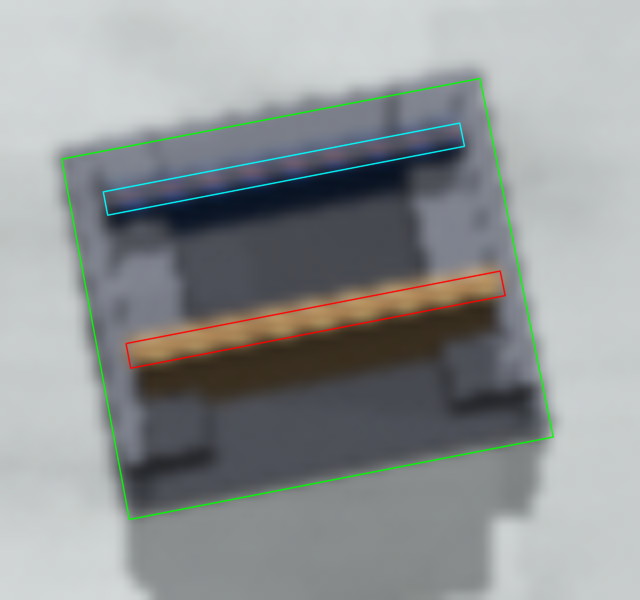

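View pics/ovpart_scene_1.png

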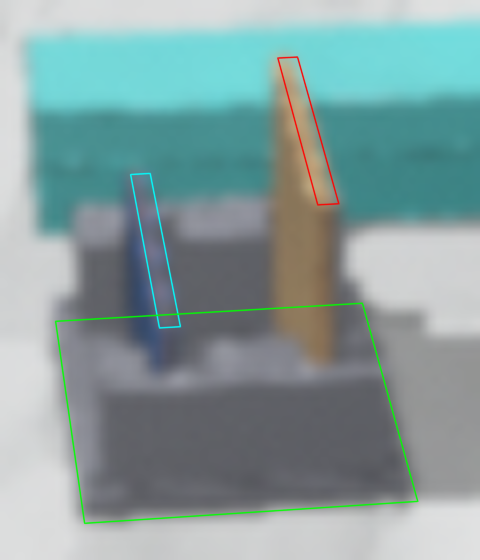

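Run:
```python
from h import *
bx,by,yaw=.511,.0,0
bx,by,yaw=.511,-.255,-6.5
xs=np.arange(-.1,.1001,.0005);ys=np.arange(-.09,.0901,.0005)
def rect(p,cx,cy,yaw,z,xs,ys):
    X,Y=np.meshgrid(xs,ys,indexing="ij");q=proj(p,loc(cx,cy,yaw,np.c_[X.ravel(),Y.ravel(),X.ravel()*0+z])).astype(np.float32)
    return cv2.remap(p["frame"][:,:,::-1].copy(),q[:,0].reshape(X.shape),q[:,1].reshape(X.shape),cv2.INTER_CUBIC)
for n in("top","scene"):
    p=pickle.load(open(n+".pkl","rb"))
    r=rect(p,bx,by,yaw,.022,xs,ys);g=r.mean(2)
    cv2.imwrite(f"pics/rect_{n}.png",cv2.resize(r[::-1,::-1],None,fx=2,fy=2,interpolation=cv2.INTER_NEAREST) if 0 else cv2.resize(r[::-1,::-1],None,fx=1.6,fy=1.4))
    for lo,hi in((-.055,-.03),(-.015,.015),(.03,.05)):
        m=(ys>=lo)&(ys<=hi);i=(xs>-.012)&(xs<.018)
        print(n,lo,list(zip((xs[i]*1000).round(1)[::2].tolist(),g[i][:,m].mean(1).round(0).astype(int)[::2].tolist())))
```

```text
top -0.055 [(-12.0, 180), (-11.0, 178), (-10.0, 176), (-9.0, 174), (-8.0, 171), (-7.0, 169), (-6.0, 167), (-5.0, 164), (-4.0, 159), (-3.0, 152), (-2.0, 142), (-1.0, 131), (0.0, 121), (1.0, 113), (2.0, 109), (3.0, 111), (4.0, 121), (5.0, 136), (6.0, 152), (7.0, 166), (8.0, 176), (9.0, 182), (10.0, 186), (11.0, 187), (12.0, 187), (13.0, 187), (14.0, 187), (15.0, 186), (16.0, 185), (17.0, 184)]
top -0.015 [(-12.0, 185), (-11.0, 184), (-10.0, 182), (-9.0, 180), (-8.0, 178), (-7.0, 176), (-6.0, 173), (-5.0, 171), (-4.0, 168), (-3.0, 162), (-2.0, 153), (-1.0, 143), (0.0, 132), (1.0, 122), (2.0, 114), (3.0, 110), (4.0, 112), (5.0, 122), (6.0, 138), (7.0, 154), (8.0, 168), (9.0, 178), (10.0, 184), (11.0, 187), (12.0, 189), (13.0, 190), (14.0, 190), (15.0, 189), (16.0, 188), (17.0, 187)]
top 0.03 [(-12.0, 189), (-11.0, 188), (-10.0, 187), (-9.0, 186), (-8.0, 184), (-7.0, 181), (-6.0, 179), (-5.0, 176), (-4.0, 172), (-3.0, 168), (-2.0, 161), (-1.0, 151), (0.0, 140), (1.0, 128), (2.0, 118), (3.0, 111), (4.0, 107), (5.0, 110), (6.0, 121), (7.0, 138), (8.0, 154), (9.0, 170), (10.0, 180), (11.0, 1
[... 571 characters left out ...]
4), (-6.0, 191), (-5.0, 186), (-4.0, 181), (-3.0, 174), (-2.0, 167), (-1.0, 159), (0.0, 151), (1.0, 145), (2.0, 142), (3.0, 141), (4.0, 143), (5.0, 149), (6.0, 156), (7.0, 165), (8.0, 174), (9.0, 182), (10.0, 190), (11.0, 196), (12.0, 200), (13.0, 202), (14.0, 204), (15.0, 204), (16.0, 205), (17.0, 204)]
scene 0.03 [(-12.0, 203), (-11.0, 203), (-10.0, 202), (-9.0, 201), (-8.0, 200), (-7.0, 199), (-6.0, 197), (-5.0, 195), (-4.0, 192), (-3.0, 187), (-2.0, 182), (-1.0, 175), (0.0, 168), (1.0, 161), (2.0, 154), (3.0, 149), (4.0, 147), (5.0, 147), (6.0, 151), (7.0, 158), (8.0, 166), (9.0, 175), (10.0, 184), (11.0, 191), (12.0, 197), (13.0, 201), (14.0, 204), (15.0, 205), (16.0, 206), (17.0, 205)]
```

View pics/rect_top.png

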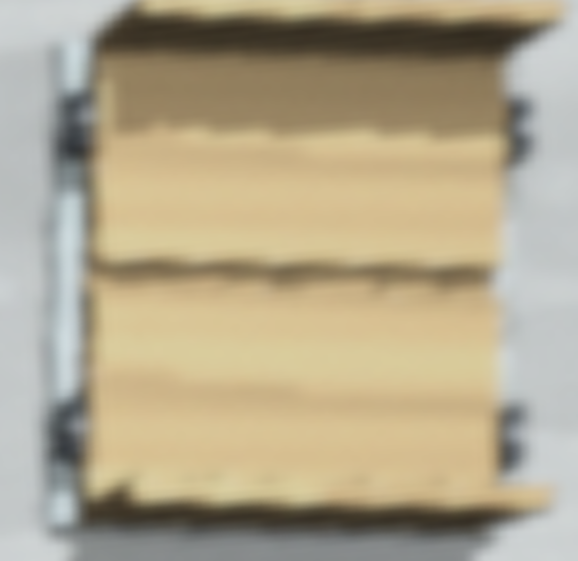

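View pics/rect_scene.png

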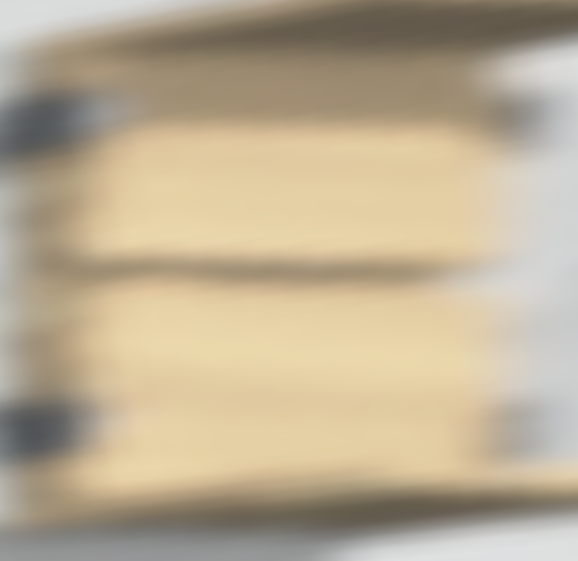

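```bash
cat >> h.py <<'E'
from scipy.spatial.transform import Rotation as Ro
def tool(o): return Ro.from_euler("xyz",o["tcp_rot"],degrees=True).as_matrix()
def go(o,pos,yang):
    """tool down, y axis at angle yang (deg): print rotvec+shift in tool axes"""
    R=tool(o);a=np.radians(yang);T=np.c_[[0,0,-1],[np.cos(a),np.sin(a),0],[0,0,0]];T[:,2]=np.cross(T[:,0],T[:,1])
    rv=Ro.from_matrix(R.T@T).as_rotvec(degrees=True);print("yang",yang,"rv",rv.round(2),"d",(R.T@(np.array(pos)-o["ee_pos"])).round(4))
E
python3 - <<'E'
from h import *
from workcell import bot
o=bot.get_obs();R=tool(o);print(R.round(3))
go(o,(.4735,.215,.25),10);go(o,(.4735,.215,.25),190)
def rect(p,cx,cy,yaw,z,xs,ys):
    X,Y=np.meshgrid(xs,ys,indexing="ij");q=proj(p,loc(cx,cy,yaw,np.c_[X.ravel(),Y.ravel(),X.ravel()*0+z])).astype(np.float32)
    return cv2.remap(p["frame"][:,:,::-1].copy(),q[:,0].reshape(X.shape),q[:,1].reshape(X.shape),cv2.INTER_CUBIC)
xs=np.arange(-.012,.0121,.001);ys=np.arange(-.06,.06,.001)
for n in("top","scene"):
    p=pickle.load(open(n+".pkl","rb"));r=rect(p,.4735,.215,10,.127,xs,ys).astype(int);g=r[:,:,2]-r[:,:,0]
    for lo,hi in((-.05,-.03),(-.01,.01),(.03,.05)):
        m=(ys>=lo)&(ys<=hi);print(n,lo,r[:,m,2].mean(1).astype(int),g[:,m].mean(1).astype(int))
E
```

```text
[[ 0.     0.367  0.93 ]
 [ 0.     0.93  -0.367]
 [-1.     0.    -0.   ]]
yang 10 rv [58.47 -0.   -0.  ] d [ 3.000e-04 -1.763e-01  3.616e-01]
yang 190 rv [-121.53    0.     -0.  ] d [ 3.000e-04 -1.763e-01  3.616e-01]
top -0.05 [ 55  54  53  53  56  64  79 100 124 145 160 170 174 177 175 168 155 140
 126 115 108 104 102 102 102] [ 24  24  24  24  25  29  36  46  58  69  77  82  83  78  69  56  39  23
   8  -2  -8 -11 -12 -12 -12]
top -0.01 [ 55  54  53  53  56  66  81 102 127 147 161 168 172 174 169 158 140 120
 102  87  78  73  71  71  71] [24 24 24 23 25 29 37 47 59 69 77 82 83 80 72 60 44 29 15  3 -3 -7 -8 -8
 -8]
top 0.03 [ 56  55  54  54  57  67  83 105 129 149 162 169 173 174 170 160 145 129
 113 102  95  91  91  91  92] [ 25  25  24  24  26  30  38  48  59  70  77  81  82  79  70  57  41  25
  10   0  -6 -10 -11 -11 -12]
scene -0.05 [113 113 113 115 118 123 131 140 151 161 170 178 183 184 183 179 173 164
 153 142 133 125 120 117 115] [-101 -101  -98  -95  -89  -79  -64  -47  -25   -1   19   38   52   59
   58   49   36   18   -4  -27  -48  -67  -81  -90  -96]
scene -0.01 [ 68  69  72  76  83  94 107 122 138 152 164 174 180 183 184 182 176 168
 159 149 139 130 122 113 104] [-73 -72 -70 -65 -56 -44 -29 -11   6  24  40  53  61  66  68  67  64  59
  54  47  37  26  14  -1 -17]
scene 0.03 [ 63  64  67  72  81  92 107 124 140 155 168 177 184 187 188 184 178 170
 160 151 145 140 137 135 133] [-71 -70 -67 -62 -53 -41 -24  -6  12  29  44  56  63  67  68  66  63  59
  55  52  50  47  46  45  42]
```

The partition is at about (0.474, 0.215), yaw 10°. The groove is at about (0.5125, −0.255), yaw −7.3°. Next I move above the partition.

```bash
python3 -m handwheel '[[4,0,0,0,-0.012,0.024,-1],[12,0,0,0,-0.036,0.074,-1],[21,0,0,0,-0.063,0.13,-1],[30,0,0,0,-0.09,0.186,-1],[39,0,0,0,-0.118,0.242,-1],[47,0,0,0,-0.142,0.29,-1],[53,0,0,0,-0.16,0.328,-1],[57,0,0,0,-0.172,0.352,-1],[58.5,0,0,0,-0.1763,0.3616,-1],[58.5,0,0,0,-0.1763,0.3616,-1],[58.5,0,0,0,-0.1763,0.3616,-1]]' 40
python3 - <<'E'
from h import *
from workcell import bot
o=bot.get_obs();go(o,(.4737,.215,.106),10);print(o["q"].round(1),o["wrist_force"].round(2))
p=bot.camera("top");cv2.imwrite("pics/top1.png",p["frame"][:,:,::-1])
c=cv2.resize(p["frame"][150:310,230:430,::-1],None,fx=4,fy=4,interpolation=cv2.INTER_CUBIC)
cv2.imwrite("pics/top1c.png",c[:600])
E
```

```text
time: 2.38
ee_pos: [0.473, 0.2157, 0.2504]
tcp_rot: [-176.6, 90.0, 103.5]
wrist_force: [-0.0, -0.6, 0.5]
opening: 0.0853
yang 10 rv [ 0.08 -0.01  0.  ] d [0.1444 0.0006 0.0008]
[ 24.5   0.8   5.8  94.9   0.  104.4] [-0.01 -0.63  0.49]
```

View pics/top1.png

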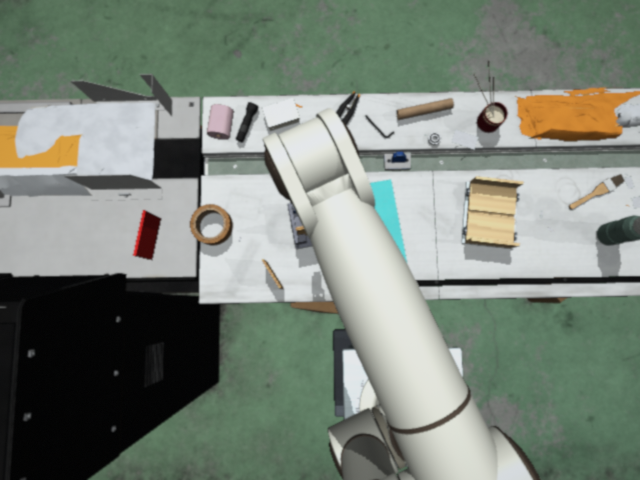

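The arm hides the rack from the top camera, so I'll use the scene camera. I descend with the jaws open.

```bash
python3 -m handwheel '[[0,0,0,0.03,0.0006,0.0008,-1],[0,0,0,0.075,0.0006,0.0008,-1],[0,0,0,0.115,0.0006,0.0008,-1],[0,0,0,0.135,0.0006,0.0008,-1],[0,0,0,0.144,0.0006,0.0008,-1],[0,0,0,0.144,0.0006,0.0008,-1],[0,0,0,0.144,0.0006,0.0008,-1]]' 40
python3 - <<'E'
from h import *
from workcell import bot
p=bot.camera("scene")
c=cv2.resize(p["frame"][150:300,240:400,::-1],None,fx=4,fy=4,interpolation=cv2.INTER_CUBIC)
o=bot.get_obs();go(o,(.4737,.215,.106),10)
cv2.imwrite("pics/scene2.png",c)
E
```

```text
time: 3.3
ee_pos: [0.4747, 0.2146, 0.1075]
tcp_rot: [104.3, 89.9, 24.3]
wrist_force: [-0.7, -0.2, -0.0]
opening: 0.0855
yang 10 rv [-0.02 -0.02 -0.1 ] d [ 0.0015 -0.0009 -0.0006]
```

View pics/scene2.png

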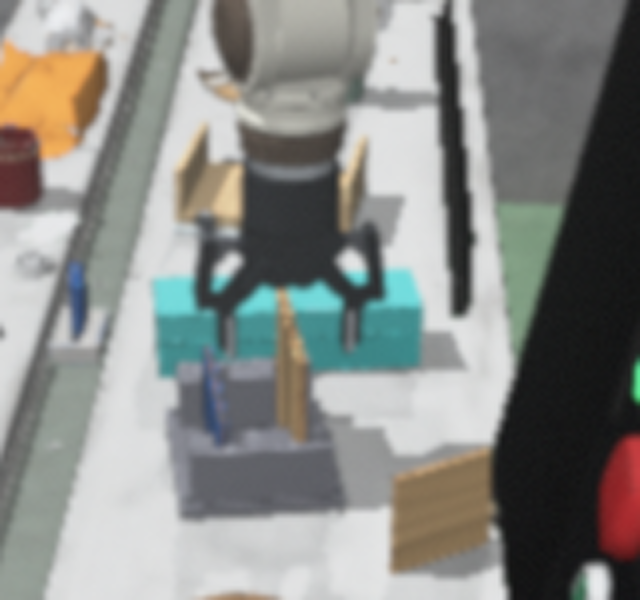

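The panel (crop col ~288) stands midway between the open fingers (cols 228 and 348), clear of the blue one. Now I close the gripper.

```bash
python3 -m handwheel '[[0,0,0,0.0,-0.0009,0,0],[0,0,0,0.0,-0.0009,0,0.6],[0,0,0,0,-0.0009,0,1],[0,0,0,0,-0.0009,0,1],[0,0,0,0,-0.0009,0,1],[0,0,0,0,-0.0009,0,1],[0,0,0,0,-0.0009,0,1],[0,0,0,0,-0.0009,0,1]]' 40
python3 - <<'E'
from h import *
from workcell import bot
o=bot.get_obs();go(o,(.4737,.215,.106),10);print(o["wrist_force"],o["opening"])
E
```

```text
time: 4.35
ee_pos: [0.4734, 0.2141, 0.1063]
tcp_rot: [100.4, 90.0, 20.4]
wrist_force: [-0.4, -0.5, 0.3]
opening: 0.0077
yang 10 rv [-0.04 -0.   -0.01] d [ 0.0003  0.0005 -0.0009]
[-0.3556241  -0.52918439  0.28069257] 0.00772595519957858
```

Gripped: the opening is 7.7 mm and the side force is low. Next I lift straight up.

```bash
python3 -m handwheel '[[0,0,0,-0.006,0,0,1],[0,0,0,-0.02,0,0,1],[0,0,0,-0.045,0,0,1],[0,0,0,-0.075,0,0,1],[0,0,0,-0.105,0,0,1],[0,0,0,-0.13,0,0,1],[0,0,0,-0.14,0,0,1],[0,0,0,-0.14,0,0,1],[0,0,0,-0.14,0,0,1],[0,0,0,-0.14,0,0,1]]' 60
python3 - <<'E'
from h import *
from workcell import bot
p=bot.camera("scene")
c=cv2.resize(p["frame"][150:300,240:400,::-1],None,fx=4,fy=4,interpolation=cv2.INTER_CUBIC)
o=bot.get_obs();go(o,(.5125,-.255,.246),-7.3);print(o["ee_pos"],o["opening"],o["wrist_force"])
cv2.imwrite("pics/scene3.png",c)
E
```

```text
time: 5.6
ee_pos: [0.4731, 0.2139, 0.2453]
tcp_rot: [-76.2, 89.9, -156.2]
wrist_force: [-0.5, 0.3, -0.2]
opening: 0.0072
yang -7.3 rv [17.27  0.03  0.07] d [-3.000e-04 -4.240e-02  4.687e-01]
[0.47311473 0.21397102 0.24551119] 0.007287999530287699 [ 0.88818873 -0.38959247 -1.14916037]
```

View pics/scene3.png

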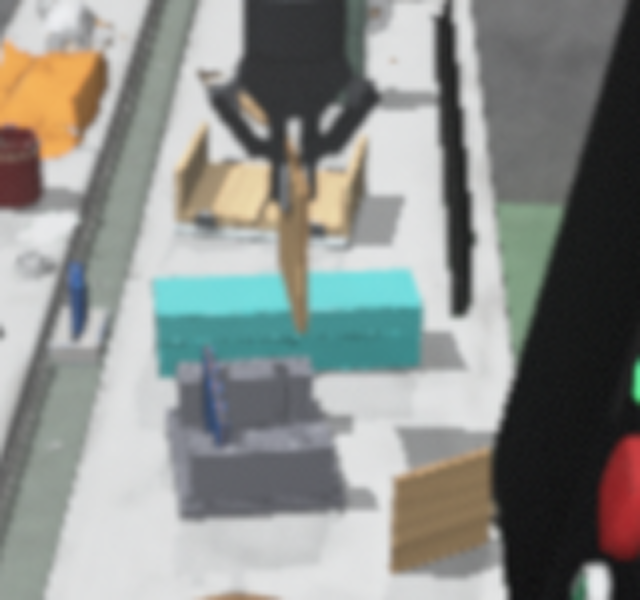

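The panel is held and clear of the rack, with the blue panel untouched (crop 213,395). The foot is at about 0.15 m. Now I carry it across.

```bash
python3 -m handwheel '[[0.5,0,0,0,-0.001,0.012,1],[1.5,0,0,0,-0.004,0.045,1],[3.5,0,0,0,-0.009,0.095,1],[5.5,0,0,0,-0.013,0.147,1],[7.5,0,0,0,-0.018,0.2,1],[9.3,0,0,0,-0.023,0.253,1],[11.2,0,0,0,-0.028,0.305,1],[13,0,0,0,-0.032,0.355,1],[14.8,0,0,0,-0.036,0.4,1],[16.2,0,0,0,-0.04,0.437,1],[17,0,0,0,-0.042,0.46,1],[17.3,0,0,0,-0.0424,0.4687,1],[17.3,0,0,0,-0.0424,0.4687,1],[17.3,0,0,0,-0.0424,0.4687,1],[17.3,0,0,0,-0.0424,0.4687,1]]' 60
python3 - <<'E'
from h import *
from workcell import bot
o=bot.get_obs();go(o,(.5125,-.255,.15),-7.3);print(o["ee_pos"],o["opening"],o["wrist_force"])
for n,(x0,y0,x1,y1),f in (("scene",(240,100,400,250),4),("top",(400,130,600,280),4)):
    p=bot.camera(n);pickle.dump(p,open(n+"4.pkl","wb"))
    cv2.imwrite(f"pics/{n}4.png",cv2.resize(p["frame"][y0:y1,x0:x1,::-1],None,fx=f,fy=f,interpolation=cv2.INTER_CUBIC))
    print([( [round(c*s,1) for c,s in zip(d["centre"],(640,480))],round(d["conf"],2)) for d in bot.tip_of("partition_foot",p)])
E
```

```text
time: 7.52
ee_pos: [0.5129, -0.254, 0.2466]
tcp_rot: [80.7, 90.0, -16.5]
wrist_force: [1.2, 0.0, -1.1]
opening: 0.0073
yang -7.3 rv [ 0.04  0.   -0.02] d [ 0.0966 -0.0003  0.001 ]
[ 0.51287451 -0.25400731  0.24655084] 0.007336302484240242 [ 1.17959586  0.02916318 -1.10906628]
[([350.4, 288.6], 0.89), ([307.8, 365.1], 0.6), ([308.7, 167.9], 0.53)]
[([509.0, 201.8], 0.6), ([152.8, 236.7], 0.57), ([272.0, 275.3], 0.53)]
```

View pics/scene4.png

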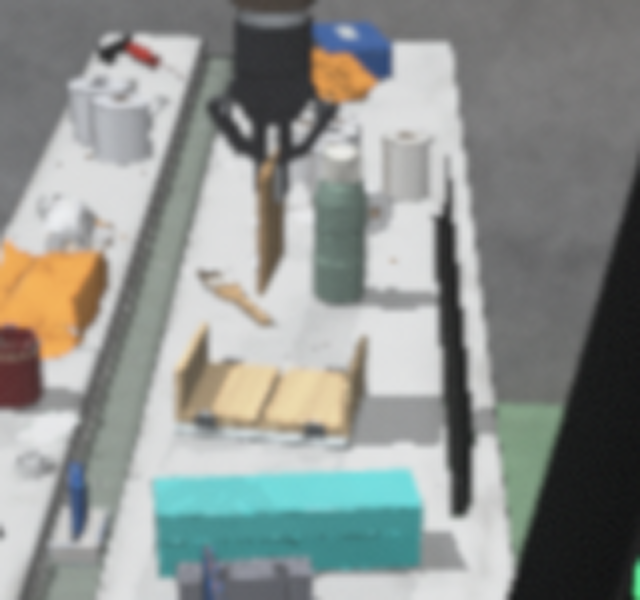

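View pics/top4.png

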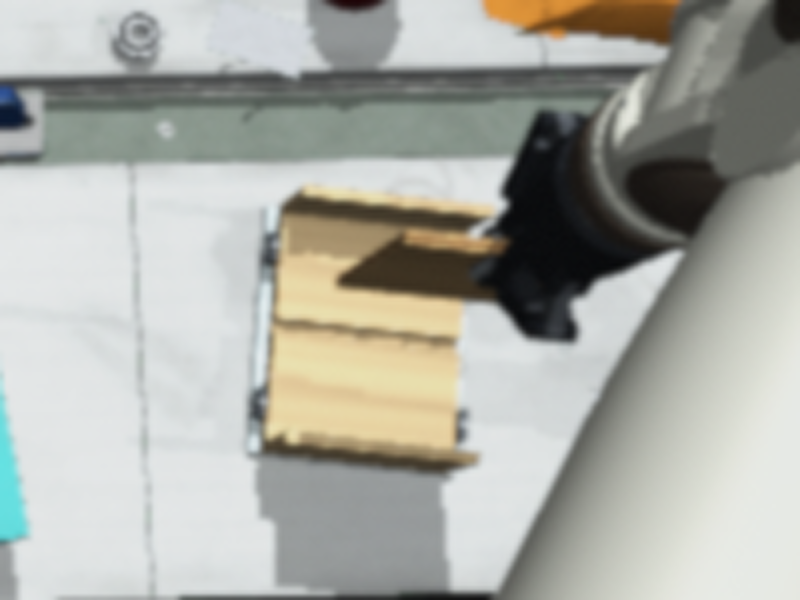

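```bash
cat > ov2.py <<'E'
from h import *
import sys
def ov(tag,ee,yaw,gx,gy,gyaw,off=(0,0)):
  for n,(x0,y0,x1,y1),f in (("scene",(275,120,355,220),6),("top",(450,160,560,260),6)):
    p=pickle.load(open(f"{n}{tag}.pkl","rb"));c=cv2.resize(p["frame"][y0:y1,x0:x1,::-1],None,fx=f,fy=f,interpolation=cv2.INTER_CUBIC);o=np.array([x0,y0])
    fz=ee[2]-.0943
    for z in(fz,fz+.115): draw(c,p,loc(ee[0],ee[1],yaw,[(a,b,z) for a,b in((-.004,-.06),(.004,-.06),(.004,.06),(-.004,.06))]),o,f,(0,0,255))
    draw(c,p,loc(gx,gy,gyaw,[(a,b,.022) for a,b in((-.005,-.064),(.005,-.064),(.005,.064),(-.005,.064))]),o,f,(255,0,0))
    cv2.imwrite(f"pics/ov{n}{tag}_{sys.argv[1]}.png",c)
E
cat > run.py <<'E'
import sys
from ov2 import *
ov(sys.argv[2],list(map(float,sys.argv[3:6])),float(sys.argv[6]),*map(float,sys.argv[7:10]))
E
python3 run.py a 4 .5129 -.254 .2466 -7.3 .5125 -.255 -7.3
```

```text
(no output)
```

View pics/ovscene4_a.png

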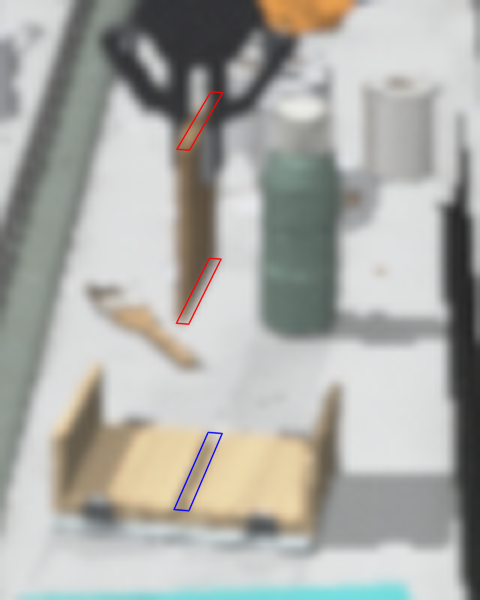

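View pics/ovtop4_a.png

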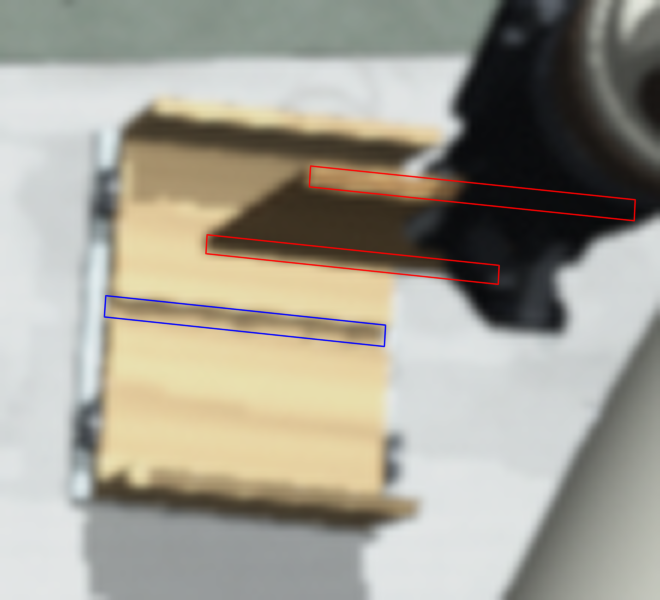

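The model overlay agrees to a few mm. I descend part-way so that I can compare the foot directly with the groove.

```bash
python3 -m handwheel '[[0,0,0,0.01,-0.0003,0.0005,1],[0,0,0,0.03,-0.0003,0.0005,1],[0,0,0,0.055,-0.0003,0.0005,1],[0,0,0,0.08,-0.0003,0.0005,1],[0,0,0,0.095,-0.0003,0.0005,1],[0,0,0,0.1,-0.0003,0.0005,1],[0,0,0,0.1,-0.0003,0.0005,1],[0,0,0,0.1,-0.0003,0.0005,1],[0,0,0,0.1,-0.0003,0.0005,1],[0,0,0,0.1,-0.0003,0.0005,1]]' 60
python3 - <<'E'
from h import *
from workcell import bot
o=bot.get_obs();go(o,(.5125,-.255,.127),-7.3);print(o["ee_pos"],o["opening"],o["wrist_force"])
for n in("scene","top"):
    p=bot.camera(n);pickle.dump(p,open(n+"5.pkl","wb"))
import os
e=o["ee_pos"];os.system(f"python3 run.py a 5 {e[0]} {e[1]} {e[2]} -7.3 .5125 -.255 -7.3")
E
```

```text
time: 8.98
ee_pos: [0.5125, -0.2554, 0.1467]
tcp_rot: [73.6, 90.0, -23.7]
wrist_force: [-0.1, 0.8, -0.3]
opening: 0.0071
yang -7.3 rv [-0.03  0.01 -0.03] d [ 0.0197 -0.0001 -0.0004]
[ 0.51250704 -0.25542489  0.14666501] 0.007148291177091503 [-0.14977053  0.75092419 -0.34328926]
```

View pics/ovscene5_a.png

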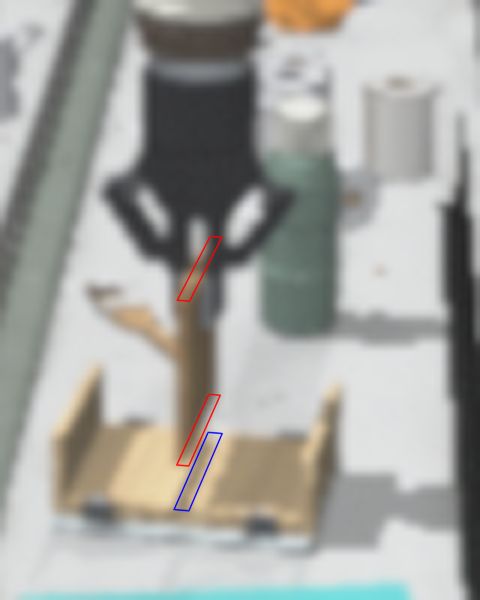

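View pics/ovtop5_a.png

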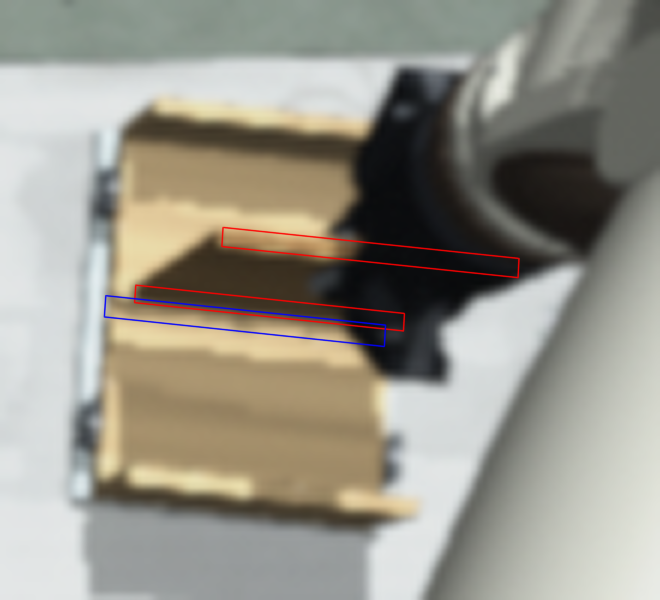

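```bash
python3 -m handwheel '[[0,0,0,0.004,0,0,1],[0,0,0,0.01,0,0,1],[0,0,0,0.016,0,0,1],[0,0,0,0.019,0,0,1],[0,0,0,0.019,0,0,1],[0,0,0,0.019,0,0,1],[0,0,0,0.019,0,0,1],[0,0,0,0.019,0,0,1]]' 60
python3 - <<'E'
from h import *
from workcell import bot
o=bot.get_obs();go(o,(.5125,-.255,.127),-7.3);print(o["ee_pos"],o["opening"],o["wrist_force"])
for n in("scene","top"):
    p=bot.camera(n);pickle.dump(p,open(n+"6.pkl","wb"))
    for k in("partition_foot","groove"):print(n,k,[( [round(c*s,1) for c,s in zip(d["centre"],(640,480))],round(d["conf"],2)) for d in bot.tip_of(k,p)])
    f=10;x0,y0,x1,y1=(275,165,350,215) if n=="scene" else (455,165,525,222)
    cv2.imwrite(f"pics/{n}6.png",cv2.resize(p["frame"][y0:y1,x0:x1,::-1],None,fx=f,fy=f,interpolation=cv2.INTER_CUBIC))
import os
e=o["ee_pos"];os.system(f"python3 run.py a 6 {e[0]} {e[1]} {e[2]} -7.3 .5125 -.255 -7.3")
E
```

```text
time: 10.07
ee_pos: [0.5124, -0.2554, 0.1274]
tcp_rot: [69.1, 90.0, -28.2]
wrist_force: [-0.2, 0.7, -0.4]
opening: 0.0071
yang -7.3 rv [-0.03  0.01 -0.01] d [ 0.0004  0.     -0.0004]
[ 0.51244046 -0.25541407  0.12743104] 0.00712753012654318 [-0.19456802  0.72648194 -0.41976107]
scene partition_foot [([309.2, 192.5], 0.7), ([305.9, 369.7], 0.68), ([348.2, 289.5], 0.65)]
scene groove [([307.5, 199.7], 0.68)]
top partition_foot [([490.4, 211.6], 0.72), ([154.6, 238.4], 0.71), ([271.4, 273.7], 0.7)]
top groove [([489.8, 212.9], 0.95)]
```

View pics/scene6.png

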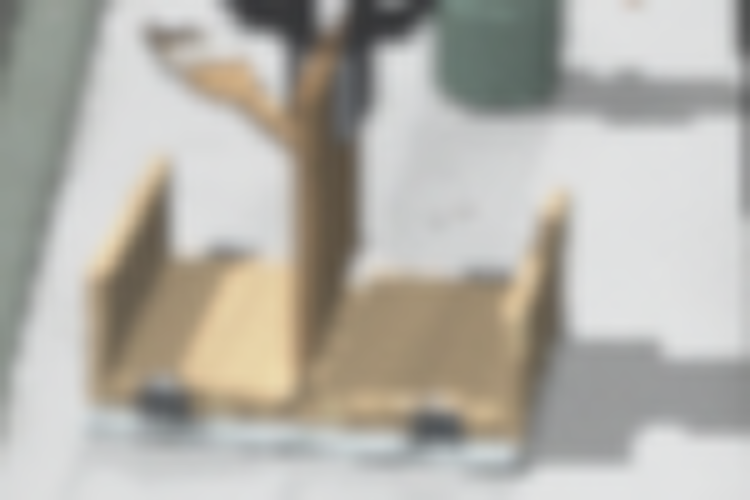

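View pics/top6.png

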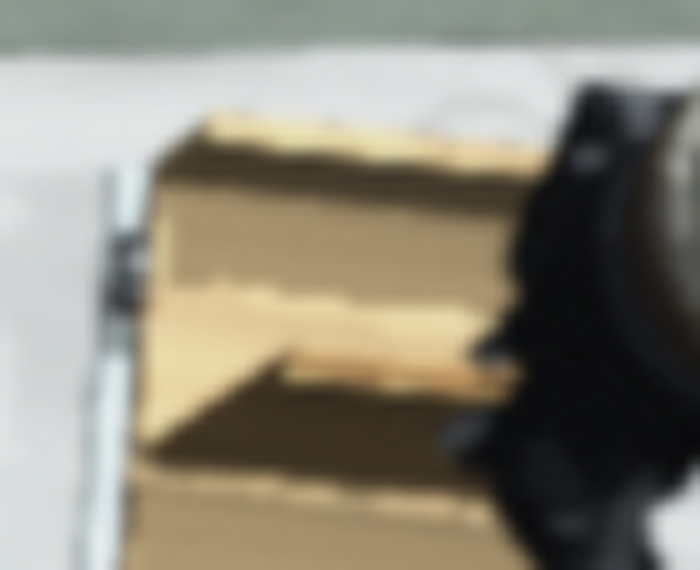

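View pics/ovscene6_a.png

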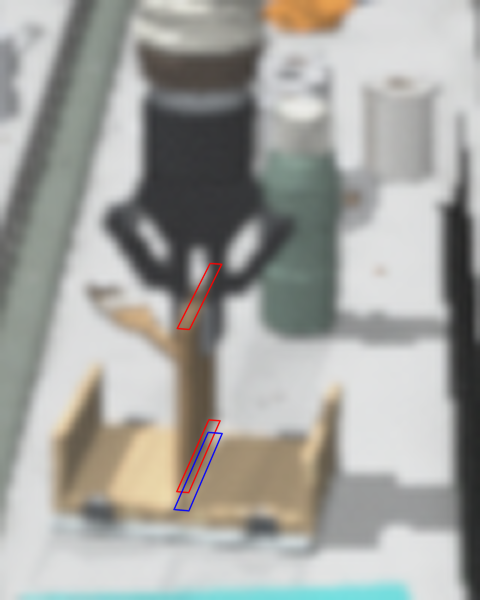

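View pics/ovtop6_a.png

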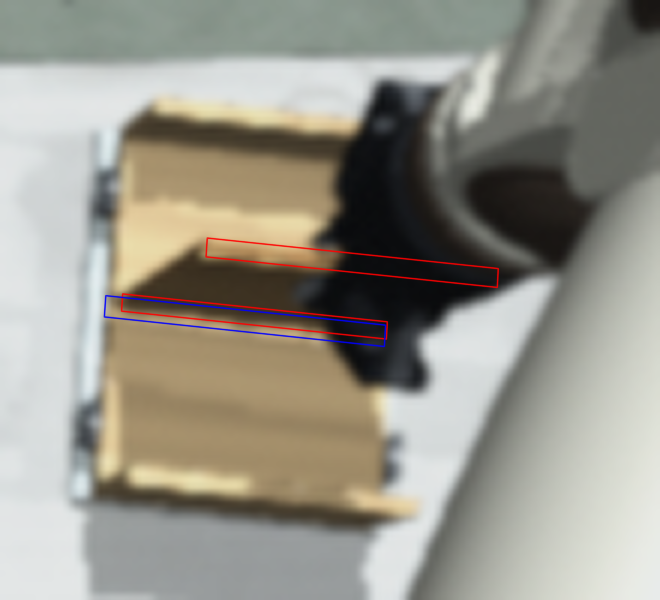

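The overlays put the foot about 11 mm above the board. It lies over the groove and parallel to it, within about 2 mm in both views. The arm is still, so I'm handing in.

Run:
```python
from h import *
from workcell import bot
o=bot.get_obs();print(o["time"],o["qd"].round(2),o["ee_pos"].round(4),o["opening"],o["wrist_force"].round(2))
a=pickle.load(open("top.pkl","rb"))["frame"].astype(int);b=pickle.load(open("top6.pkl","rb"))["frame"].astype(int)
d=abs(a-b).max(2)
print("change carton/tape/blue:",d[178:272,362:410].max(),d[200:248,185:235].max(),d[198:215,290:342].max())
print(bot.job_done())
```

```text
10.375 [-0.09  0.07  0.04  0.03 -0.05  0.12] [ 0.5124 -0.2554  0.1273] 0.007492597572680752 [ 0.24  0.47 -1.02]
change carton/tape/blue: 22 22 22
the job is handed in; nothing more can be done
None
```

I drew the tall wood partition straight up out of the rack and carried it over the carton. I handed the job in at 10.4 s with the partition still gripped over the box groove.

**Last checks**
- **Grip and stillness:** the fingers were 7.5 mm apart on the 8 mm panel, set to 60 N. The joints were all but still, and the wrist force was about 1 N, which gives no sign of touching the box.
- **Height:** from the arm's own position, the lower edge was about 11 mm above the floor board.
- **Alignment:** overlays in both camera views put the partition on the groove within about 2 mm and parallel within about 2°.
- **Other things:** the top camera showed no change beyond picture noise at the carton, the tape roll or the blue partition.

**What was less certain**
- **Groove position:** its shadow made its middle uncertain by about 1.5 mm across. Along the groove, the two cameras differed by about 5 mm, and I used their average.
- **Panel angle:** an earlier overlay made the panel look about 2° off the gripper's angle. The last overlay did not show this.
- **Near lower corner:** in the last scene picture it looked about 2 pixels lower than expected. I put that down to the dark groove behind it, because the two previous pictures matched. If that is wrong, the lower edge could be several mm closer to the board.

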